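# Ready a nosing jar and uncap it

### The job

Get the open jar of oak cubes ready for nosing. Pull the chest's top drawer out to its stop and leave it open, take the lid set out of it by the steel rim with the wooden cap riding along on top, and set it down in the jar's mouth gently, not dropped, until the rim sits flat on the jar; then lift the cap alone straight off, leaving the perforated nosing lid seated and the jar standing where it is. Finish holding the cap upright and still in the gripper, about 10 cm above the nosing lid and over it, ready to go back on, with the other jars and the wine glass left undisturbed.

Things in the scene. Friction and masses are not known exactly. Their poses are not given: they have to be found in the camera images.
- chest: wooden chest, two drawers one above the other, 220 deep x 300 wide x 194 mm high, fixed on the bench. Origin: centre of its underside; z up, drawer fronts face its own -x; place and yaw vary. Top drawer: open tray inside 175 deep x 258 wide, floor 107 mm above the bench, side walls up to 172, front panel up to 182 mm; the lid set stands in its front half, a small white bung at its +y end
- chest_drawer0 (a joint): travel in m of the TOP drawer: 0 shut, 0.1496 at its stop (fully out). It slides along the chest's -x, starts shut or up to 5 mm ajar, needs about 1 to 3 N and stays where it is left. The lower drawer stays shut
- chest_drawer0_handle (a point): middle of the top drawer's bar handle, moving with it: a level round steel bar 11 mm thick, 120 mm long, parallel to the chest's y, its axis 35 mm in front of the drawer front (29 mm free behind the bar), 156 mm above the bench, 38 mm below the chest's top; its posts stand 51 mm either side of the middle. The lower drawer has the same handle 85 mm below
- nosing_lid: inner lid of the lid set, round, about 160 g. Origin: centre of its underside, z up. From below: rubber plug 45 mm across (39 at its end), 12 mm long; steel rim 66 mm across from 12 to 22 mm above the origin, the place to grip the set; collar 45 mm across from 22 to 36 mm with sniffing holes on top. At the start it stands on its plug on the drawer's floor, cap on
- lid_seat (a point): centre of the underside of the nosing lid's rim, 12 mm above its origin; it meets jar_mouth when the lid is seated
- lid_top (a point): centre of the top of the nosing lid's rim, 22 mm above its origin; the cap's origin lies here when the cap is on
- cap: outer lid of the set, about 60 g: turned wooden cap sitting loosely (2 mm play all round) over the nosing lid's collar, not fastened. Origin: centre of its skirt's underside, z up. 58 mm across, 22 mm high, on top a knob 20 mm high (neck 14 mm across, head 18 mm across from 32 to 42 mm above the origin). The whole set, plug to knob, is 64 mm high
- jar: the open porcelain jar with oak cubes in it (about 550 g, loose), the only jar without a lid. Origin: centre of its underside, z up. 110 mm high; body 84 mm across up to 70 mm, shoulder, then from 86 mm up a neck 59 mm across; mouth 51 mm across inside. It stands in one of three places on the bench
- jar_mouth (a point): centre of the jar's mouth at the height of its rim, 110 mm above its origin
- jar_b: closed jar of the same set, cap on, in one of the other places; 84 mm across, 162 mm high with its knob. Origin: centre of its underside. To be left alone
- jar_c: another closed jar like jar_b, to be left alone
- glass: stemmed tasting glass, 64 mm across and 160 mm high, to the right behind the jars. Origin: centre of its foot. To be left alone
Things that resemble listed ones, but are neither listed nor needed, are in the scene too. What is shaped like the jar but pink is not meant.

How it is judged:
By the outcome, as a careful person would: the job done as asked, in the order asked, and still so for the second after the job is handed in, while the arm keeps its last pose, push and grip.
It also fails if it takes over 72 s, if anything falls off the work surface, if the arm or the gripper's body presses on something with over 40 N, if the wrist force passes 120 N, or if a joint passes its speed limit or range.

### The arm

A 6-joint arm with a two-finger parallel gripper is mounted at the origin on the work surface. World frame = base frame: x ahead of the robot, y to its left, z up, the work surface at z = 0. Lengths are in mm, angles in rad, forces in N, time in s.
With the tool pointing down it reaches from about 300 to 825 mm from the base axis. Payload 5.4 kg.
Tool frame: the origin (TCP) lies at the very end of the fingers, on their centre line; the grasp point (between the pads) lies 19 mm behind it; z points along the fingers, y is the line along which they close (so a half turn about z gives the same grasp; the last joint's range is limited). The gripper opens to 92 mm and grips with 3 to 60 N. Pads are 20 mm wide; open, the fingers measure 128 mm over their backs; the gripper's body (75 mm by 189 mm) begins 69 mm behind the grasp point.
Start: joints at [-1.386, 0.158, 1.597, -0, 1.386, -0.21], TCP at [221.134, -530.76, 214.601] pointing down, gripper open.
Joint ranges: [-2.91, 2.91], [-0.94, 2.29], [0.18, 2.7], [-1.29, 4.43], [0.17, 2.64], [-3, 3]. Speed limits (rad/s): [2.57, 2.57, 3.14, 3.14, 3.14, 3.14].

### API

Orientations are given as a 3x3 rotation matrix whose columns are the frame's x, y, z axes.
In Python, from plant import get_obs, camera, get_calibration, job_done gives the robot as it stands. The module is installed in compiled form; this text tells all that it offers.
- The arm moves only by the tool carry_out, never from a script. Its argument "motion" is a list that holds one entry, the list of rows, each a list of 7 numbers: the turn, a rotation vector about the tool's x, y, z in degrees, then the shift along the tool's x, y, z in cm, then the finger opening in cm, from 0 to 9.19. A call has 1 to 8 rows; each row shifts and turns the commanded pose from where the row before left it, along the tool's axes as they then stand; what a row does not reach is not made up. A row lasts 1/8 s, in which the tool goes at most 62.5 mm and 10.7 degrees, less where a joint would pass 70% of its speed; a pose out of reach is approached as far as the arm can. A call is refused whole if a number of a shift passes 6.25 or a number of a turn 10.7, either way. A call with a gripper value outside its range is refused whole. The fingers move at their own pace and stop on an object; the grip force is fixed at half the most. Time passes only in rows, so rows that do not move let the fingers close. It gives the time, the measured TCP pose, the force, the opening and the grip force at its end, in the units of the state.
- get_obs(): the state, without advancing time (a new reading comes with each control period).
- camera(name): name is "scene" or "top"; returns (picture, depth): 400x640x3 uint8, red, green, blue; 400x640 float32, mm along the optical axis (not along the pixel's ray), 0 where there is no reading.
- get_calibration(name): a dict with "intrinsics" (3x3 intrinsics, pixels), "cam_to_world" (4x4, takes a point from camera to world coordinates). Camera axes: x right, y down, z forward; pixel columns grow to the right and rows downward; lengths in mm; the calibration is good to about 2 mm. A picture is of the moment at which its call begins. get_calibration takes no time and is no camera call.
- job_done(): hands the job in; it is judged then, once.
The state is a dict: "time": time; "joint_pos": joint angles; "joint_vel": joint speeds; "effort": joint torques, N m; "ee_pos": TCP position; "tool_rot": TCP orientation; "wrist_force": force on the tool from outside, world axes, zero at the start; "moment": the same for the moment, N m; "gripper_width": opening from 0.0 (shut) to 1.0 (fully open); "finger_force": force on a finger pad.
Only numpy, scipy, OpenCV 4.12 (cv2) and the standard library are available. Lean on these libraries where they do the work, as an engineer would, in place of code of your own. Each camera call takes 0.05 s, during which the arm holds its last target. There are 200 camera calls.

## Working session

There is one attempt and no reset: what is moved stays moved. The work goes in short steps, Python scripts to look and compute and a tool call to move; the robot and the scene stay as the last step left them, time stands still between calls to the robot, and variables do not carry over. Pictures are saved under pics/ and viewed, at most 10 in all, crops included, and the job is handed in when it is done.

Besides the shell and the picture viewer there is one more tool, called as name(argument=value, ...), one argument or row to a line, values as JSON. carry_out: Moves the arm, as the interface text tells. Its arguments: {"type":"object","properties":{"motion":{"type":"array"}},"required":["motion"]}

```bash
mkdir -p pics; cat > h.py <<'E'
import numpy as np, cv2
from plant import *
def snap(n,f):
    p,d=camera(n); cv2.imwrite(f'pics/{f}.png',p[:,:,::-1]); np.save(f'pics/{f}.npy',d); return p,d
def cloud(n,d):
    c=get_calibration(n);K=np.array(c['intrinsics']);T=np.array(c['cam_to_world'])
    v,u=np.mgrid[:400,:640]
    P=np.stack([(u-K[0,2])/K[0,0]*d,(v-K[1,2])/K[1,1]*d,d],-1)
    return P@T[:3,:3].T+T[:3,3]
E
python3 - <<'E'
from h import *
for n in('scene','top'):
    p,d=snap(n,n+'0'); print(n,np.array(get_calibration(n)['cam_to_world']).round(2).tolist())
o=get_obs();print({k:np.round(v,3).tolist() for k,v in o.items()})
E
```

```text
scene [[0.27, 0.73, -0.62, 1111.62], [0.96, -0.22, 0.17, -249.11], [-0.01, -0.64, -0.76, 800.45], [0.0, 0.0, 0.0, 1.0]]
top [[-0.0, -0.99, 0.13, 431.69], [-1.0, 0.0, 0.02, -122.71], [-0.02, -0.13, -0.99, 1186.05], [0.0, 0.0, 0.0, 1.0]]
{'time': 0.1, 'joint_pos': [-1.386, 0.159, 1.598, 0.0, 1.386, -0.21], 'joint_vel': [0.0, -0.0, -0.003, -0.001, -0.0, -0.001], 'effort': [0.0, -38.651, -32.296, 0.07, 0.034, -0.0], 'ee_pos': [221.039, -530.22, 213.755], 'tool_rot': [[0.923, 0.385, -0.0], [0.385, -0.923, 0.002], [0.0, -0.002, -1.0]], 'wrist_force': [0.419, 0.126, 0.502], 'moment': [0.046, -0.032, 0.013], 'finger_force': 0.0, 'gripper_width': 1.0}
```

View pics/scene0.png

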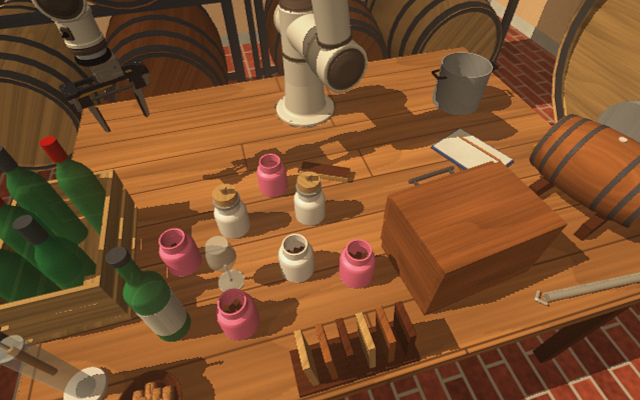

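View pics/top0.png

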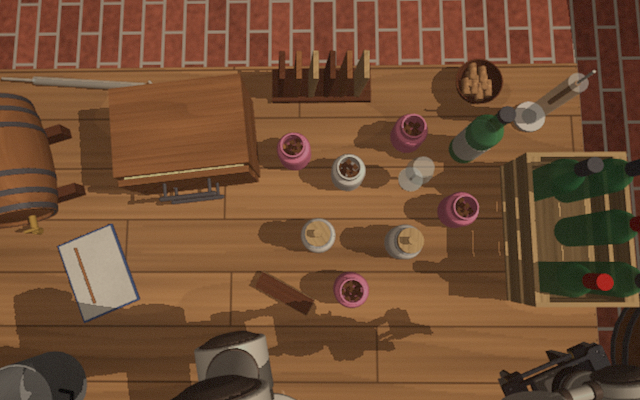

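The scene view shows the white open jar at about (296,258), closed jars at (230,213) and (310,200), and the chest at right. In the top view the open jar is at (349,170), the chest's front edge runs roughly (118,185)-(258,175), and the handle bars lie near (190,195).

```bash
python3 - <<'E'
from h import *
d=np.load('pics/top0.npy');P=cloud('top',d)
v,u=np.mgrid[:400,:640]
m=(abs(P[...,2]-194)<6)&(u<270)&(u>95)&(v<200)&(v>60)
r=cv2.minAreaRect(P[m][:,:2].astype(np.float32));print('chest',r,np.median(P[m][:,2]),cv2.boxPoints(r).round(1).tolist())
m=(u>150)&(u<235)&(v>180)&(v<208)&(P[...,2]>140)&(P[...,2]<175)
Q=P[m];print('h',len(Q)); 
# rows of handle points
for uu in range(155,230,6):
    s=m[:,uu]; print(uu,[(int(k),*P[k,uu].round(0).astype(int)) for k in np.where(s)[0]])
def circ(name,u0,v0,zlo,zhi,R=28):
    m=((u-u0)**2+(v-v0)**2<R*R)&(P[...,2]>zlo)&(P[...,2]<zhi);Q=P[m][:,:2].astype(np.float32)
    print(name,len(Q),cv2.minEnclosingCircle(Q),np.median(P[m][:,2]))
circ('jar',349,168,104,116)
circ('jarB',318,235,112,180);circ('jarC',405,240,112,180)
circ('pink',294,150,104,116)
d=np.load('pics/scene0.npy');S=cloud('scene',d)
m=((u-296)**2+(v-243)**2<25**2)&(S[...,2]>104)&(S[...,2]<116);print('jar scene',cv2.minEnclosingCircle(S[m][:,:2].astype(np.float32)),m.sum())
m=(abs(S[...,2]-194)<6)&(u>370)&(u<570)&(v>150)&(v<290)
r=cv2.minAreaRect(S[m][:,:2].astype(np.float32));print('chest scene',r,np.median(S[m][:,2]),cv2.boxPoints(r).round(1).tolist())
p=cv2.imread('pics/top0.png');cv2.imwrite('pics/c0.png',cv2.resize(p[150:215,100:270],None,fx=4,fy=4,interpolation=2))
E
```

```text
chest ((727.8907470703125, 199.4768524169922), (207.74562072753906, 301.1884765625), 6.338118553161621) 192.99994340319017 [[608.0, 337.70001220703125], [641.2999877929688, 38.29999923706055], [847.7999877929688, 61.29999923706055], [814.5, 360.6000061035156]]
h 478
155 [(184, np.int64(599), np.int64(255), np.int64(162)), (185, np.int64(599), np.int64(258), np.int64(153))]
161 [(183, np.int64(601), np.int64(240), np.int64(166)), (184, np.int64(600), np.int64(243), np.int64(158)), (185, np.int64(600), np.int64(247), np.int64(146)), (197, np.int64(570), np.int64(242), np.int64(159)), (198, np.int64(568), np.int64(242), np.int64(158)), (199, np.int64(566), np.int64(242), np.int64(158)), (200, np.int64(563), np.int64(241), np.int64(160)), (201, np.int64(561), np.int64(242), np.int64(156))]
167 [(182, np.int64(602), np.int64(225), np.int64(171)), (183, np.int64(602), np.int64(228), np.int64(162)), (184, np.int64(602), np.int64(233), np.int64(146)), (194, np.int64(577), np.int64(229), np.int64(156)), (195, np.int64(575), np.int64(229), np.int64(156)), (196, np.int64(573), np.int64(230), np
[... 3533 characters left out ...]
5))]
221 []
227 []
jar 135 ((645.8689575195312, -187.01651000976562), 29.580928802490234) 108.51581204515014
jarB 644 ((487.9320068359375, -111.9794921875), 32.933589935302734) 140.6668218761581
jarC 667 ((472.1700439453125, -320.5874328613281), 33.395267486572266) 140.8027532812771
pink 130 ((700.5224609375, -51.83479309082031), 29.491771697998047) 108.39616821200627
jar scene ((650.4500122070312, -186.05197143554688), 30.534160614013672) 171
chest scene ((730.3663330078125, 199.7998046875), (207.56536865234375, 303.2430114746094), 6.425576686859131) 193.86865916173258 [[610.2999877929688, 338.8999938964844], [644.2000122070312, 37.5], [850.5, 60.70000076293945], [816.5, 362.1000061035156]]
```

View pics/c0.png

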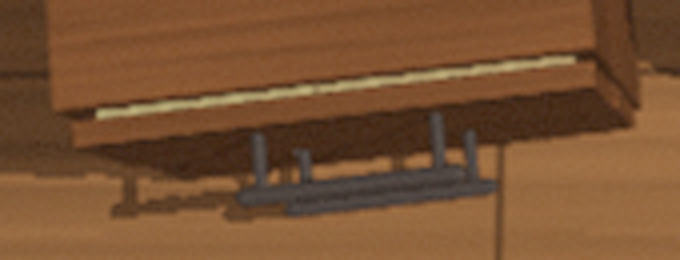

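The crop shows the upper bar from about (240,197) to (467,173) in the crop, with the lower bar offset below it. The drawer is slightly ajar (pale line). I'm turning the tool to the chest's axes first.

carry_out(
  motion=[
    [[0,0,-10.5,0,0,-0.3,5],[0,0,-10.5,0,0,-0.3,3],[0,0,-10.5,0,0,-0.3,2.2],[0,0,-10.5,0,0,-0.3,2.2],[0,0,-10.5,0,0,-0.3,2.2],[0,0,-10.5,0,0,-0.3,2.2],[0,0,-10.5,0,0,-0.2,2.2],[0,0,-0.2,2,1.3,0,2.2]],
  ],
)

```text
time: 1.1
ee_pos: [231.4, -509.8, 234.1]
tool_rot: [[-0.11, 0.994, -0.0], [0.994, 0.11, 0.0], [0.0, -0.0, -1.0]]
wrist_force: [0.5, -0.1, -0.2]
gripper_width: 0.234
finger_force: 0.0
```

carry_out(
  motion=[
    [[0,0,0,4.2,2.65,0,2.2],[0,0,0,4.2,2.65,0,2.2],[0,0,0,4.2,2.65,0,2.2],[0,0,0,4.2,2.65,0,2.2],[0,0,0,4.2,2.65,0,2.2],[0,0,0,4.2,2.65,0,2.2],[0,0,0,4.2,2.65,0,2.2],[0,0,0,4.2,2.65,0,2.2]],
  ],
)

```text
time: 2.1
ee_pos: [405.9, -150.5, 234.3]
tool_rot: [[-0.11, 0.994, -0.0], [0.994, 0.11, 0.0], [0.0, -0.0, -1.0]]
wrist_force: [0.2, 0.5, 0.7]
gripper_width: 0.238
finger_force: 0.0
```

carry_out(
  motion=[
    [[0,0,0,4.2,2.65,0,2.2],[0,0,0,4.2,2.65,0,2.2],[0,0,0,4.2,2.65,0,2.2],[0,0,0,4.2,2.65,0,2.2],[0,0,0,4.2,2.65,0,2.2],[0,0,0,4.2,2.65,0,2.2],[0,0,0,3,2,0,2.2],[0,0,0,0,0,0,2.2]],
  ],
)

```text
time: 3.1
ee_pos: [552.5, 149.6, 233.7]
tool_rot: [[-0.113, 0.994, -0.001], [0.994, 0.113, 0.0], [0.0, -0.001, -1.0]]
wrist_force: [0.1, -0.7, -0.1]
gripper_width: 0.244
finger_force: 0.0
```

carry_out(
  motion=[
    [[0,0,0,1.5,1.2,0,2.2],[0,0,0,1.55,1.15,0,2.2],[0,0,0,0,0,2,2.2],[0,0,0,0,0,2,2.2],[0,0,0,0,0,1.2,2.2],[0,0,0,0,0,0.8,2.2],[0,0,0,0,0,0,2.2],[0,0,0,0,0,0,2.2]],
  ],
)

```text
time: 4.1
ee_pos: [573.0, 180.7, 175.4]
tool_rot: [[-0.11, 0.994, 0.001], [0.994, 0.11, 0.0], [-0.0, 0.001, -1.0]]
wrist_force: [-0.2, -0.0, 0.8]
gripper_width: 0.241
finger_force: 0.0
```

```bash
python3 - <<'E'
from h import *
p,d=snap('top','t1');q,e=snap('scene','s1')
cv2.imwrite('pics/c1.png',np.hstack([cv2.resize(p[130:230,110:270,::-1],(640,400)),]))
print(get_obs()['ee_pos'])
E
```

```text
[573.03127413 180.76029068 175.43082691]
```

View pics/c1.png

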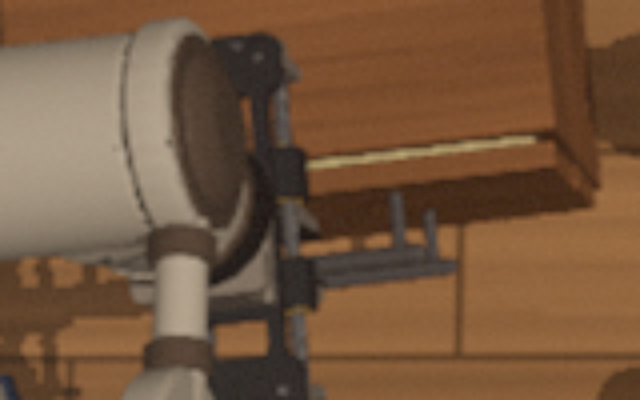

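The crop shows the two fingers either side of the bar line, at about (290,170) and (300,285) in the crop. I'll descend slowly.

carry_out(
  motion=[
    [[0,0,0,0,0,0.8,2.2],[0,0,0,0,0,0.8,2.2],[0,0,0,0,0,0.8,2.2],[0,0,0,0,0,0.8,2.2],[0,0,0,0,0,0.5,2.2],[0,0,0,0,0,0,1.0],[0,0,0,0,0,0,0.9],[0,0,0,0,0,0,0.9]],
  ],
)

```text
time: 5.2
ee_pos: [572.5, 180.7, 137.4]
tool_rot: [[-0.11, 0.994, -0.0], [0.994, 0.11, -0.0], [-0.0, -0.0, -1.0]]
wrist_force: [1.1, 0.8, -3.8]
gripper_width: 0.108
finger_force: 30.0
```

carry_out(
  motion=[
    [[0,0,0,0,-0.6,0,0.7],[0,0,0,0,-1.8,0,0.7],[0,0,0,0,-1.8,0,0.7],[0,0,0,0,-1.8,0,0.7],[0,0,0,0,-1.8,0,0.7],[0,0,0,0,-1.8,0,0.7],[0,0,0,0,-1.8,0,0.7],[0,0,0,0,-1.8,0,0.7]],
  ],
)

```text
time: 6.2
ee_pos: [440.4, 165.8, 137.4]
tool_rot: [[-0.11, 0.994, 0.0], [0.994, 0.11, -0.001], [-0.001, -0.0, -1.0]]
wrist_force: [1.5, -0.3, -3.1]
gripper_width: 0.109
finger_force: 30.0
```

carry_out(
  motion=[
    [[0,0,0,0,-0.6,0,0.7],[0,0,0,0,-0.3,0,0.7],[0,0,0,0,-0.2,0,0.7],[0,0,0,0,-0.2,0,0.7],[0,0,0,0,-0.1,0,0.7],[0,0,0,0,0,0,0.7]],
  ],
)

```text
time: 6.95
ee_pos: [430.0, 164.6, 137.5]
tool_rot: [[-0.109, 0.994, 0.006], [0.994, 0.109, 0.001], [-0.0, 0.006, -1.0]]
wrist_force: [11.7, -1.8, -13.6]
gripper_width: 0.113
finger_force: 30.0
```

carry_out(
  motion=[
    [[0,0,0,0,-0.3,0,0.7],[0,0,0,0,0,0,0.7]],
  ],
)

```text
time: 7.2
ee_pos: [430.1, 164.6, 137.6]
tool_rot: [[-0.109, 0.994, 0.014], [0.994, 0.109, 0.002], [0.0, 0.014, -1.0]]
wrist_force: [23.4, 1.6, -25.0]
gripper_width: 0.109
finger_force: 30.0
```

carry_out(
  motion=[
    [[0,0,0,0,0.1,0,2.2],[0,0,0,0,0.1,0,2.2],[0,0,0,0,0.1,0,2.2],[0,0,0,0,0,-1.5,2.2],[0,0,0,0,0,-4,2.2],[0,0,0,0,0,-5,4],[0,0,0,-5,-1,-3,6],[0,0,0,-6,-1,0,9.1]],
  ],
)

```text
time: 8.2
ee_pos: [421.1, 52.4, 277.2]
tool_rot: [[-0.113, 0.994, 0.008], [0.994, 0.113, -0.001], [-0.002, 0.008, -1.0]]
wrist_force: [0.2, -0.9, -1.0]
gripper_width: 0.543
finger_force: 0.0
```

carry_out(
  motion=[
    [[0,0,10.5,-6,0,0,9.1],[0,0,10.5,0,0,0,9.1],[0,0,10.5,0,0,0,9.1],[0,0,10.5,0,0,0,9.1],[0,0,10.5,0,0,0,9.1],[0,0,10.5,0,0,0,9.1],[0,0,10.5,0,0,0,9.1],[0,0,10.5,0,0,0,9.1]],
  ],
)

```text
time: 9.2
ee_pos: [426.3, -6.4, 273.9]
tool_rot: [[0.978, 0.208, 0.001], [0.208, -0.978, -0.0], [0.001, 0.0, -1.0]]
wrist_force: [-0.5, -0.4, -0.8]
gripper_width: 0.986
finger_force: 0.0
```

```bash
python3 - <<'E'
from h import *
p,d=snap('top','t2');q,e=snap('scene','s2')
cv2.imwrite('pics/c2.png',cv2.resize(np.vstack([p[90:250,80:290,::-1],q[100:260,330:540,::-1]]),None,fx=1.8,fy=1.8,interpolation=2))
o=get_obs();print(o['ee_pos'],o['joint_pos'])
E
```

```text
[426.36286868  -6.46756692 273.78812033] [-3.00280221e-01 -2.82345091e-01  1.90112226e+00  1.08206680e-04
  1.52142745e+00  1.05572409e+00]
```

View pics/c2.png

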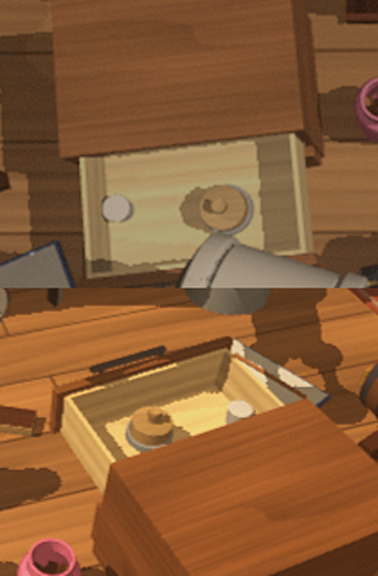

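The crop shows the drawer open. The lid set is at (226,210) in the upper half (top image ≈ (205,207)) and at (150,428) in the lower half (scene ≈ (413,178)), with the white bung well clear.

```bash
python3 - <<'E'
from h import *
from scipy.optimize import least_squares
v,u=np.mgrid[:400,:640]
for n,f,c,R in(('top','t2',(205,207),22),('scene','s2',(413,178),26)):
    P=cloud(n,np.load(f'pics/{f}.npy'));z=P[...,2]
    near=(u-c[0])**2+(v-c[1])**2<R*R
    for lo,hi,nm in((145,156,'captop'),(160,180,'knob'),(112,156,'all'),(119,134,'rim')):
        m=near&(z>lo)&(z<hi);Q=P[m]
        if len(Q)>4:print(n,nm,len(Q),np.round(cv2.minEnclosingCircle(Q[:,:2].astype(np.float32))[0],1),round(cv2.minEnclosingCircle(Q[:,:2].astype(np.float32))[1],1),np.median(Q[:,2]).round(1),Q[:,:2].mean(0).round(1))
E
```

```text
top captop 442 [552.  146.4] 29.3 150.1 [551.8 145.3]
top knob 59 [552.4 146.3] 8.8 169.9 [552.2 145.8]
top all 604 [555.9 156.5] 46.8 149.1 [550.2 141. ]
top rim 123 [551.9 146.3] 33.2 127.9 [545.4 129.1]
scene captop 338 [531.3 159. ] 57.9 150.5 [549.4 145. ]
scene knob 53 [584.6 105.2] 60.3 170.1 [560.5 141.6]
scene all 822 [525.9 174. ] 74.7 139.6 [532.7 148.9]
scene rim 261 [528.7 172. ] 71.2 127.9 [527.1 148.8]
```

carry_out(
  motion=[
    [[0,0,5.7,0,0,0,9.1],[0,0,0,3.5,-3.5,0,9.1],[0,0,0,3.5,-3.5,0,9.1],[0,0,0,3.5,-3.5,0,9.1],[0,0,0,3.7,-3.3,0,9.1],[0,0,0,0,0,4,9.1],[0,0,0,0,0,4,9.1],[0,0,0,0,0,0,9.1]],
  ],
)

```text
time: 10.3
ee_pos: [549.0, 146.9, 189.7]
tool_rot: [[0.993, 0.118, -0.007], [0.118, -0.993, -0.0], [-0.007, -0.001, -1.0]]
wrist_force: [0.3, -0.0, 0.1]
gripper_width: 0.989
finger_force: 0.0
```

carry_out(
  motion=[
    [[0,0,0,0,0,0,9.1]],
  ],
)

```text
time: 10.42
ee_pos: [552.4, 146.9, 194.8]
tool_rot: [[0.993, 0.117, 0.003], [0.117, -0.993, 0.0], [0.003, 0.0, -1.0]]
wrist_force: [0.5, 0.5, -0.4]
gripper_width: 0.991
finger_force: 0.0
```

carry_out(
  motion=[
    [[0,0,0,0,0,2.5,9.1],[0,0,0,0,0,2.5,9.1],[0,0,0,0,0,1.5,9.1],[0,0,0,0,0,1.0,9.1],[0,0,0,0,0,0.5,9.1],[0,0,0,0,0,0.4,9.1],[0,0,0,0,0,0,9.1],[0,0,0,0,0,0,9.1]],
  ],
)

```text
time: 11.42
ee_pos: [551.7, 146.9, 109.0]
tool_rot: [[0.993, 0.115, 0.001], [0.115, -0.993, 0.0], [0.001, 0.0, -1.0]]
wrist_force: [0.6, -0.3, 0.5]
gripper_width: 0.988
finger_force: 0.0
```

carry_out(
  motion=[
    [[0,0,0,0.06,0,0,8],[0,0,0,0,0,0,7.2],[0,0,0,0,0,0,6.6],[0,0,0,0,0,0,6.2],[0,0,0,0,0,0,6],[0,0,0,0,0,0,6],[0,0,0,0,0,0,6]],
  ],
)

```text
time: 12.3
ee_pos: [552.0, 147.2, 108.7]
tool_rot: [[0.993, 0.115, 0.0], [0.115, -0.993, 0.0], [0.0, -0.0, -1.0]]
wrist_force: [0.7, 1.9, 1.8]
gripper_width: 0.714
finger_force: 30.0
```

carry_out(
  motion=[
    [[0,0,0,0,0,-0.3,6],[0,0,0,0,0,-0.7,6],[0,0,0,0,0,-1.5,6],[0,0,0,0,0,-2.5,6],[0,0,0,0,0,-2.5,6],[0,0,0,0,0,-2,6],[0,0,0,0,0,-1,6],[0,0,0,0,0,0,6]],
  ],
)

```text
time: 13.3
ee_pos: [552.5, 147.0, 214.6]
tool_rot: [[0.993, 0.115, 0.002], [0.115, -0.993, 0.0], [0.002, 0.0, -1.0]]
wrist_force: [-0.1, 0.0, -2.0]
gripper_width: 0.704
finger_force: 30.0
```

```bash
python3 - <<'E'
from h import *
p,d=snap('top','t3');q,e=snap('scene','s3')
cv2.imwrite('pics/c3.png',cv2.resize(np.vstack([p[90:250,80:290,::-1],q[70:260,330:540,::-1]]),None,fx=1.7,fy=1.7,interpolation=2))
o=get_obs();print(o['ee_pos'],o['joint_pos'])
E
```

```text
[551.51960814 146.92235513 212.86976244] [ 4.87417481e-02  1.49823609e-01  1.61004463e+00 -7.43380869e-05
  1.38300750e+00  1.50404541e+00]
```

View pics/c3.png

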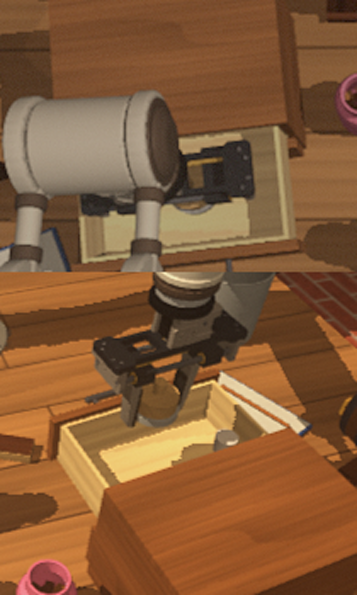

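The crop shows the lid set, cap on, held by its rim above the drawer at about (155,400) in the crop. I'll carry it to the jar with the same yaw.

carry_out(
  motion=[
    [[0,0,0,0.16,1,-0.5,6],[0,0,0,0.32,2,-0.7,6],[0,0,0,0.49,3,-0.7,6],[0,0,0,0.57,3.5,-0.5,6],[0,0,0,0.57,3.5,0,6],[0,0,0,0.57,3.5,0,6],[0,0,0,0.57,3.5,0,6],[0,0,0,0.57,3.5,0,6]],
  ],
)

```text
time: 14.4
ee_pos: [617.2, -84.9, 237.9]
tool_rot: [[0.993, 0.114, 0.0], [0.114, -0.993, -0.0], [0.0, 0.0, -1.0]]
wrist_force: [0.1, 1.0, -2.4]
gripper_width: 0.707
finger_force: 30.0
```

carry_out(
  motion=[
    [[0,0,0,0.57,3.5,0,6],[0,0,0,0.49,3,0,6],[0,0,0,0.32,2,0,6],[0,0,0,0.2,1.2,0,6],[0,0,0,0.13,0.96,0.5,6],[0,0,0,0,0,1,6],[0,0,0,0,0,0,6],[0,0,0,0,0,0,6]],
  ],
)

```text
time: 15.4
ee_pos: [646.2, -185.2, 222.5]
tool_rot: [[0.993, 0.116, -0.0], [0.116, -0.993, 0.0], [-0.0, -0.0, -1.0]]
wrist_force: [0.5, -0.3, -2.2]
gripper_width: 0.707
finger_force: 30.0
```

```bash
python3 - <<'E'
from h import *
p,d=snap('top','t4');q,e=snap('scene','s4')
cv2.imwrite('pics/c4.png',cv2.resize(q[130:310,170:410,::-1],None,fx=2.5,fy=2.5,interpolation=2))
v,u=np.mgrid[:400,:640]
for t in('0','2','4'):
    P=cloud('top',np.load('pics/'+('top0' if t=='0' else 't'+t)+'.npy'))
    m=((u-349)**2+(v-168)**2<28**2)&(P[...,2]>104)&(P[...,2]<116);print(m.sum(),cv2.minEnclosingCircle(P[m][:,:2].astype(np.float32)))
P=cloud('top',np.load('pics/top0.npy'));print('glass',P[167,424],P[178,410])
o=get_obs();print(o['ee_pos'],o['joint_pos'])
E
```

```text
135 ((645.8689575195312, -187.01651000976562), 29.580928802490234)
134 ((646.0186157226562, -187.01199340820312), 29.480762481689453)
70 ((642.0459594726562, -185.8767852783203), 28.69750213623047)
glass [ 635.35456001 -350.99476647  159.78598696] [ 616.70506989 -325.84108717  124.12017284]
[ 646.45815771 -185.54148174  222.99741013] [-4.58738931e-01  4.03817828e-01  1.28321853e+00  1.40948623e-05
  1.45401014e+00  9.95823914e-01]
```

View pics/c4.png

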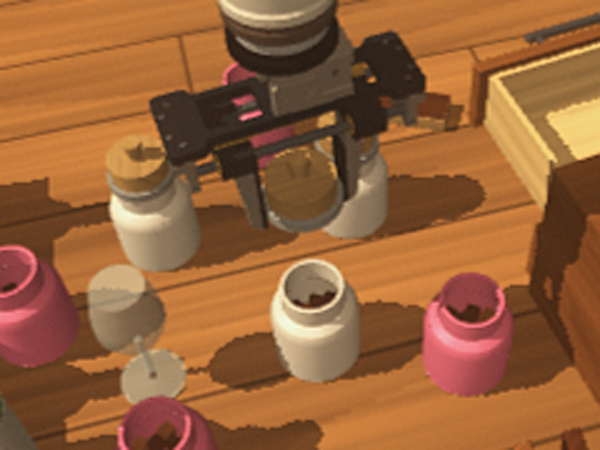

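The crop shows the lid set hanging directly over the white open jar (jar mouth at (315,285), set at (300,195) in the crop), with the neighbours clear.

carry_out(
  motion=[
    [[0,0,0,0,0.07,1,6],[0,0,0,0,0,2,6],[0,0,0,0,0,2.5,6],[0,0,0,0,0,2,6],[0,0,0,0,0,1.5,6],[0,0,0,0,0,0.8,6],[0,0,0,0,0,0.3,6],[0,0,0,0,0,0,6]],
  ],
)

```text
time: 16.5
ee_pos: [646.8, -186.9, 122.2]
tool_rot: [[0.993, 0.115, 0.001], [0.115, -0.993, -0.0], [0.001, 0.001, -1.0]]
wrist_force: [-0.2, 0.5, -1.3]
gripper_width: 0.708
finger_force: 30.0
```

carry_out(
  motion=[
    [[0,0,0,0,0,0.3,6],[0,0,0,0,0,0.3,6],[0,0,0,0,0,0.3,6],[0,0,0,0,0,0.3,6],[0,0,0,0,0,0.2,6],[0,0,0,0,0,0,6]],
  ],
)

```text
time: 17.25
ee_pos: [646.2, -186.6, 107.3]
tool_rot: [[0.993, 0.115, -0.0], [0.115, -0.993, 0.0], [-0.0, -0.0, -1.0]]
wrist_force: [-0.4, -0.4, -1.9]
gripper_width: 0.707
finger_force: 30.0
```

No contact yet; another ~7.5 mm to seat.

carry_out(
  motion=[
    [[0,0,0,0,0,0.2,6],[0,0,0,0,0,0.2,6],[0,0,0,0,0,0.15,6],[0,0,0,0,0,0.1,6],[0,0,0,0,0,0,6],[0,0,0,0,0,0,6]],
  ],
)

```text
time: 18.0
ee_pos: [646.4, -186.7, 101.2]
tool_rot: [[0.993, 0.115, 0.0], [0.115, -0.993, -0.0], [0.0, 0.0, -1.0]]
wrist_force: [0.3, -0.3, -1.9]
gripper_width: 0.71
finger_force: 30.0
```

carry_out(
  motion=[
    [[0,0,0,0,0,0.05,6],[0,0,0,0,0,0.05,6],[0,0,0,0,0,0,6]],
  ],
)

```text
time: 18.38
ee_pos: [646.3, -186.6, 100.0]
tool_rot: [[0.993, 0.115, -0.0], [0.115, -0.993, 0.0], [-0.0, -0.0, -1.0]]
wrist_force: [-0.2, 0.3, -1.6]
gripper_width: 0.71
finger_force: 30.0
```

carry_out(
  motion=[
    [[0,0,0,0,0,0.05,6],[0,0,0,0,0,0.05,6],[0,0,0,0,0,0,6],[0,0,0,0,0,0,6]],
  ],
)

```text
time: 18.88
ee_pos: [646.5, -186.7, 99.7]
tool_rot: [[0.993, 0.115, 0.0], [0.115, -0.993, -0.0], [0.0, 0.0, -1.0]]
wrist_force: [-2.1, 1.3, 3.5]
gripper_width: 0.71
finger_force: 30.0
```

carry_out(
  motion=[
    [[0,0,0,0,0,0.04,6],[0,0,0,0,0,0,6]],
  ],
)

```text
time: 19.12
ee_pos: [646.6, -186.7, 99.7]
tool_rot: [[0.993, 0.115, 0.001], [0.115, -0.993, -0.0], [0.0, 0.0, -1.0]]
wrist_force: [-3.4, 0.6, 5.8]
gripper_width: 0.707
finger_force: 30.0
```

carry_out(
  motion=[
    [[0,0,0,0,0,0,6.8],[0,0,0,0,0,0,7],[0,0,0,0,0,0,7.3],[0,0,0,0,0,0,7.8],[0,0,0,0,0,0,8],[0,0,0,0,0,0,8]],
  ],
)

```text
time: 19.88
ee_pos: [646.4, -186.6, 98.7]
tool_rot: [[0.993, 0.115, -0.0], [0.115, -0.993, 0.0], [-0.0, -0.0, -1.0]]
wrist_force: [-0.9, -0.1, 0.6]
gripper_width: 0.87
finger_force: 0.0
```

```bash
python3 - <<'E'
from h import *
q,e=snap('scene','s5')
cv2.imwrite('pics/c5.png',cv2.resize(q[170:300,210:400,::-1],None,fx=4,fy=4,interpolation=2))
o=get_obs();print(o['ee_pos'],o['wrist_force'])
E
```

```text
[ 646.38478654 -186.68304937   98.6956242 ] [ 0.70938323 -0.70789862  0.16670124]
```

View pics/c5.png

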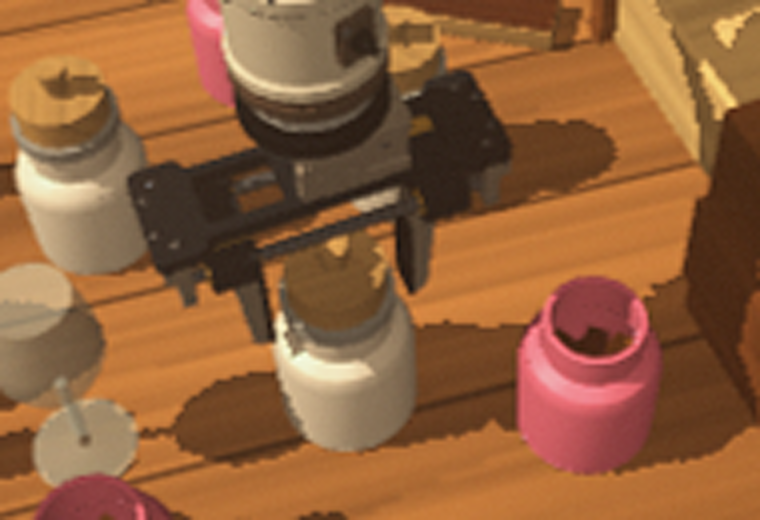

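The crop shows the lid set sitting level on the jar at (340,300), with the fingers open either side. I'll rise past the rim, then grip the cap's skirt.

carry_out(
  motion=[
    [[0,0,0,0,0,-0.5,8.2],[0,0,0,0,0,-1,8.2],[0,0,0,0,0,-0.8,8],[0,0,0,0,0,-0.3,7.5],[0,0,0,0,0,0,7],[0,0,0,0,0,0,6.6],[0,0,0,0,0,0,6.3],[0,0,0,0,0,0,6.2]],
  ],
)

```text
time: 20.92
ee_pos: [646.2, -186.6, 124.4]
tool_rot: [[0.993, 0.115, -0.0], [0.115, -0.993, 0.0], [-0.0, -0.0, -1.0]]
wrist_force: [0.1, 1.1, 0.1]
gripper_width: 0.677
finger_force: 0.0
```

carry_out(
  motion=[
    [[0,0,0,0,0,0,6],[0,0,0,0,0,0,5.8],[0,0,0,0,0,0,5.6],[0,0,0,0,0,0,5.4],[0,0,0,0,0,0,5.3],[0,0,0,0,0,0,5.3]],
  ],
)

```text
time: 21.68
ee_pos: [646.3, -186.6, 124.6]
tool_rot: [[0.993, 0.115, -0.0], [0.115, -0.993, 0.0], [-0.0, -0.0, -1.0]]
wrist_force: [0.6, -0.8, -0.4]
gripper_width: 0.627
finger_force: 30.0
```

carry_out(
  motion=[
    [[0,0,0,0,0,-0.2,5.3],[0,0,0,0,0,-0.4,5.3],[0,0,0,0,0,-0.6,5.3],[0,0,0,0,0,-1,5.3],[0,0,0,0,0,-1.5,5.3],[0,0,0,0,0,-2,5.3],[0,0,0,0,0,-2,5.3],[0,0,0,0,0,-1.3,5.3]],
  ],
)

```text
time: 22.68
ee_pos: [647.0, -187.0, 217.2]
tool_rot: [[0.993, 0.115, 0.002], [0.115, -0.993, -0.001], [0.002, 0.001, -1.0]]
wrist_force: [0.3, 0.9, 0.4]
gripper_width: 0.626
finger_force: 30.0
```

carry_out(
  motion=[
    [[0,0,0,0,0,-0.7,5.3],[0,0,0,0,0,-0.3,5.3],[0,0,0,0,0,0,5.3],[0,0,0,0,0,0,5.3],[0,0,0,0,0,0,5.3],[0,0,0,0,0,0,5.3]],
  ],
)

```text
time: 23.42
ee_pos: [646.3, -186.6, 224.4]
tool_rot: [[0.993, 0.115, -0.0], [0.115, -0.993, 0.0], [-0.0, -0.0, -1.0]]
wrist_force: [0.1, -0.0, -0.4]
gripper_width: 0.627
finger_force: 30.0
```

```bash
python3 - <<'E'
from h import *
q,e=snap('scene','s6');p,d=snap('top','t6')
cv2.imwrite('pics/c6.png',cv2.resize(np.vstack([q[100:310,170:430,::-1],p[100:270,80:340,::-1]]),None,fx=1.55,fy=1.55,interpolation=2))
S=cloud('scene',e);v,u=np.mgrid[:400,:640]
m=((u-296)**2+(v-243)**2<30**2)&(S[...,2]>112)&(S[...,2]<140)
Q=S[m];print(len(Q),np.percentile(Q[:,2],[5,25,50,75,95]),Q.mean(0))
for lo,hi in((115,126),(130,140)):
    k=Q[(Q[:,2]>lo)&(Q[:,2]<hi)]; print(lo,len(k),cv2.minEnclosingCircle(k[:,:2].astype(np.float32)))
o=get_obs();print(o['ee_pos'],o['wrist_force'],o['joint_vel'],o['finger_force'])
E
```

```text
610 [116.17014609 119.82032372 122.01161854 133.25378463 134.94986836] [ 657.2493334  -188.73713672  125.77482367]
115 307 ((650.4594116210938, -188.161376953125), 34.00259017944336)
130 257 ((650.8047485351562, -186.94683837890625), 22.819820404052734)
[ 646.33655955 -186.63020745  224.59033073] [-0.17085587  0.51808603 -0.04892789] [-0.00061699 -0.00045318 -0.00323957 -0.00025942 -0.00143138  0.00037075] 29.999864045530558
```

View pics/c6.png

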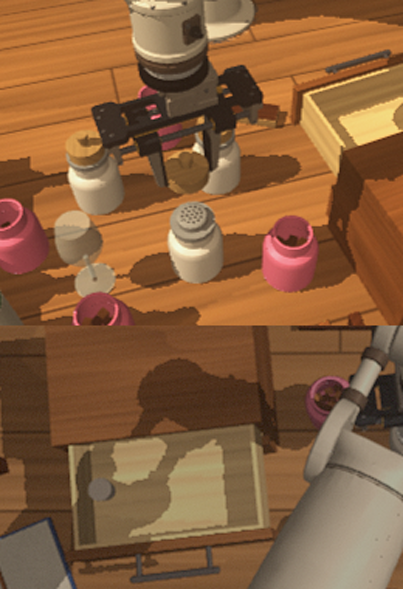

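The picture shows the perforated lid seated level on the jar at (192,218), with the cap upright in the gripper above it and the drawer open. One last check of the drawer travel, then I hand in.

```bash
python3 - <<'E'
from h import *
v,u=np.mgrid[:400,:640];c,s=np.cos(np.radians(6.35)),np.sin(np.radians(6.35))
r=[]
for f,v0,v1 in(('top0',186,206),('t6',250,280)):
    P=cloud('top',np.load(f'pics/{f}.npy'))
    m=(u>172)&(u<208)&(v>v0)&(v<v1)&(abs(P[...,2]-159)<7);Q=P[m];r.append(np.median(Q[:,0]*c+Q[:,1]*s));print(len(Q),r[-1])
print('pulled',r[0]-r[1])
E
```

```text
171 587.8637801922987
175 442.92738626148036
pulled 144.93639393081833
```

```bash
python3 -c "
from plant import *
print(job_done())"
```

```text
the job is handed in; nothing more can be done
None
```

The job is done and handed in: the drawer is out at its stop, the nosing lid sits flat on the open jar, and the cap is held upright about 10 cm above it, with the other jars and the glass untouched.

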